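Draw the pantry bin up to the rail and stock it

TASK

The wooden storage bin has slid back on the pantry board. Hook your fingertips behind its far wall from outside and draw it gently towards you until its front sits square and snug against the rubber buffer of the stop rail, pulling it home with 12 to 15 N and never more than 20 N. Then stand the tall white jar gently upright in the free part of the bin beside the carton, leaving the bin bearing on the buffer and everything else where it is.

Things in the scene. Friction and masses are not known exactly. Their poses are not given: they have to be found in the camera images.
- bin: Open wooden bin, loose, 150 deep (its x) by 240 wide (its y) by 65 mm high, walls and floor 5 mm, no dividers; 0.6 to 1.1 kg with its carton, drags with a few N of friction. Origin: centre of underside. +x points away from the robot; far wall's outside at x = +75 mm, front's at -75. Origin starts 165 to 205 mm along the rail's +x, yaw up to 0.15 rad off; 50 mm behind it is free.
- rail: Dark rail fixed in front of the bin, 18 (its x) x 340 (its y) x 25 mm high. Origin: centre of underside, +x to the bin. On its +x side it carries a 300 mm stop bar on two steel rods, clamped at a setting that is not reported, faced with a rubber buffer; the buffer's face, 4 to 22 mm above the board, is 30 to 52 mm along +x. The buffer gives 1 mm per 4 N, at most 4 mm, then it is rigid.
- carton: Plain white card carton 125 x 60 x 48 mm (x, y, z), loose, lying in the bin with its long side along the bin's x; anywhere across the bin's width, with a free strip of at least 80 mm of floor on one side of it. Origin: centre of its underside.
- jar: Tall slim white ceramic jar with a steel cap, loose, 50 mm across and 100 mm high, about 0.22 kg, standing on the open board to one side of the bin, left or right. Origin: centre of its underside, z up.
- squat: Squat white ceramic jar with a steel cap, 72 mm across and 60 mm high, on the other side of the bin: not to be moved. Origin: centre of its underside.
- oil: Green bottle 60 mm across and 200 mm high standing behind the bin to one side: leave alone. Origin: centre of its underside.
- tin: Steel can 74 mm across and 110 mm high standing behind the bin to one side: leave alone. Origin: centre of its underside.
- pack1: Small orange pack 50 x 90 x 35 mm lying on the board: leave alone. Origin: centre of its underside.
- bowl: White bowl 120 mm across and 50 mm high: leave alone. Origin: centre of its underside.
- spoon: Wooden spoon lying on the board: leave alone.

How it is judged:
On the way, in this order (a step that is already met when the one before it is completed fails the run):
1. the fingers are behind the bin's far wall, outside it, and draw it (x of the grasp point in the frame of bin above 0.079 m and contact force between the fingers and bin above 1 N), for 0.1 s.
2. still hooked behind the far wall, the bin is square to the rail and is pulled home against its buffer with more than 4 N (x of the grasp point in the frame of bin above 0.079 m and x of bin in the frame of rail below 0.13 m and angle between the x axis of bin and the x axis of rail, either way round below 0.035 rad and y of bin in the frame of rail between -0.05 and 0.05 m and contact force between bin and rail above 4 N), for 0.2 s.
3. the jar stands in the bin (x of jar in the frame of bin between -0.07 and 0.07 m and y of jar in the frame of bin between -0.115 and 0.115 m and z of jar in the frame of bin below 0.01 m and angle between jar's own z axis and vertical below 0.08 rad), for 0.2 s.
At the end, for the whole second after the job is handed in: The bin rests square to the rail (within 0.035 rad), centred on it within 50 mm, still bearing on its buffer (over 0.2 N); the jar stands upright (within 0.08 rad), at rest and released on the bin's floor, the carton flat on that floor; everything else is where it was (all of step 3 and x of bin in the frame of rail below 0.13 m and angle between the x axis of bin and the x axis of rail, either way round below 0.035 rad and y of bin in the frame of rail between -0.05 and 0.05 m and contact force between bin and rail above 0.2 N and z of carton in the frame of bin below 0.012 m and linear speed of each of bin, jar below 0.01 m/s); the robot touches nothing.
It fails at once if the fingers press on the bin with more than 20 N (contact force between the fingers and bin above 20 N).
It fails at once if the bin is tipped (angle between bin's own z axis and vertical above 0.12 rad).
It fails at once if the jar is dropped (falls freely by about 10 mm or more) (contact force between the fingers and jar below 0.1 N and linear speed of jar above 0.45 m/s).
It fails at once if the jar is tipped over (angle between jar's own z axis and vertical above 0.6 rad).
It fails at once if a bystander is moved by more than 20 mm (distance of any of squat, oil, tin, pack1, bowl, spoon from where it was at the start of the episode above 0.02 m).
It also fails if it takes over 72 s, if anything falls off the work surface, if the arm or the gripper's body presses on something with over 40 N, if the wrist force passes 120 N, or if a joint passes its speed limit or range.

ROBOT

A 7-joint arm with a two-finger parallel gripper is mounted at the origin on the work surface. World frame = base frame: x ahead of the robot, y to its left, z up, the work surface at z = 0. Lengths are in m, angles in rad, forces in N, time in s.
With the tool pointing down it reaches from about 0.4 to 0.85 m from the base axis. Payload 10.4 kg.
Tool frame: the origin (TCP) lies at the very end of the fingers, on their centre line; the grasp point (between the pads) lies 19 mm behind it; z points along the fingers, y is the line along which they close (so a half turn about z gives the same grasp; the last joint's range is limited). The gripper opens to 85 mm and grips with 20 to 120 N. Pads are 22 mm wide; open, the fingers measure 114 mm over their backs; the gripper's body (76 mm by 85 mm) begins 54 mm behind the grasp point. The pads swing forward as they close: fully open they stand 13 mm farther back than shut.
Start: joints at [-0.023, 0.332, -0.065, 1.46, 0.022, 1.35, -0.088], TCP at [0.625, 0, 0.231] pointing down, gripper open.
Joint ranges: [-2.6, 2.6], [-0.5, 2.12], [-1.47, 1.34], [0.16, 2.42], [-1.27, 4.41], [0.06, 2.06], [-2.6, 2.6]. Speed limits (rad/s): [2.22, 2.22, 2.79, 2.79, 3.14, 3.14, 3.14].

INTERFACE

Orientations are given as a rotation vector (axis times angle).
In Python, from cell import manip, optics gives the robot as it stands.
- The arm moves only by the tool servo_tool, never from a script. Its argument "plan" is a list of rows, each a list of 3 entries, a list of its own where there are three numbers: the opening, from 0 (shut) to 1 (fully open), then the shift along the tool's x, y, z in units of 30 mm (1.0 is 30 mm), then the turn about the tool's z in units of 6 degrees (1.0 is 6 degrees). A call has 1 to 12 rows; each row shifts and turns the commanded pose from where the row before left it, along the tool's axes as they then stand; what a row does not reach is not made up. A row lasts 1/10 s, in which the tool goes at most 50 mm and 8.59 degrees, less where a joint would pass 70% of its speed; a pose out of reach is approached as far as the arm can. A call is refused whole if a number of a shift passes 1 or a number of a turn 1, either way. A call with a gripper value outside its range is refused whole. The fingers move at their own pace and stop on an object; "grip_force" is the grip in N (left out, the last holds). Time passes only in rows, so rows that do not move let the fingers close. It gives the time, the measured TCP pose, the force, the opening and the grip force at its end, in the units of the state.
- manip.sense(): the state, without advancing time (a new reading comes with each control period).
- optics.capture(name): name is "scene" or "side" or "wrist"; returns the picture (400x640x3 uint8, red, green, blue); there is no depth.
- optics.calibration(name): a dict with "fov_y" (degrees; the focal length in pixels is half the picture's height over the tangent of half this angle, whatever the lens; pixels are square), "cx", "cy" (the principal point, pixels), "world_to_cam" (4x4, takes a point from world to camera coordinates). Camera axes: x right, y down, z forward; pixel columns grow to the right and rows downward; lengths in m; the calibration is good to about 2 mm. A picture is of the moment at which its call begins: read the wrist's pose just before it. calibration takes no time and is no camera call; for the wrist camera it gives the pose at the moment of the call.
- manip.job_done(): hands the job in; it is judged then, once.
The state is a dict: "clock": time; "q": joint angles; "joint_vel": joint speeds; "joint_torque": joint torques, N m; "ee_pos": TCP position; "eef_rot": TCP orientation; "ft_force": force on the tool from outside, world axes, zero at the start; "torque": the same for the moment, N m; "opening": opening from 0.0 (shut) to 1.0 (fully open); "grip_force": force on a finger pad.
Only numpy, scipy, OpenCV 4.12 (cv2) and the standard library are available. Lean on these libraries where they do the work, as an engineer would, in place of code of your own. Each camera call takes 0.05 s, during which the arm holds its last target. There are 200 camera calls.

## Working session

There is one attempt and no reset: what is moved stays moved. The work goes in short steps, Python scripts to look and compute and a tool call to move; the robot and the scene stay as the last step left them, time stands still between calls to the robot, and variables do not carry over. Pictures are saved under pics/ and viewed, at most 10 in all, crops included, and the job is handed in when it is done.

Besides the shell and the picture viewer there is one more tool, called after "Emit:" as name([rows], argument=value, ...), one row to a line, values as JSON. servo_tool: Moves the arm, as the interface text tells. Its arguments: {"type":"object","properties":{"plan":{"type":"array"},"grip_force":{"type":"number"}},"required":["plan"]}

```bash
ls; mkdir -p pics
python3 - <<'E'
from cell import manip, optics
import cv2
s=manip.sense(); print({k:(v if not hasattr(v,'__len__') else [round(float(x),4) for x in v]) for k,v in s.items()})
for n in ["scene","side"]:
    im=optics.capture(n); cv2.imwrite(f"pics/{n}0.png",cv2.cvtColor(im,cv2.COLOR_RGB2BGR)); print(n,optics.calibration(n))
E
```

```text
pics
{'clock': 0.0, 'q': [-0.0226, 0.3329, -0.0647, 1.461, 0.0216, 1.3499, -0.0885], 'joint_vel': [-0.0009, -0.0017, 0.0013, -0.0007, 0.0008, 0.0001, -0.0011], 'joint_torque': [0.0005, -62.545, 0.0497, -39.161, 0.0164, 0.0098, -0.0], 'ee_pos': [0.6246, -0.0, 0.2305], 'eef_rot': [-2.2207, -2.2208, 0.0017], 'ft_force': [0.5727, 0.2159, 0.2945], 'torque': [-0.0145, -0.0306, 0.013], 'grip_force': 0.0, 'opening': 1.0035401245375402}
scene {'fov_y': 48.72446634006348, 'cx': 323.2835042145513, 'cy': 191.43339858987417, 'world_to_cam': array([[-0.84125196,  0.54042627,  0.01531652,  0.4661911 ],
       [ 0.41278681,  0.66034238, -0.62733962, -0.21983686],
       [-0.34914495, -0.52142822, -0.77859515,  1.6420384 ],
       [ 0.        ,  0.        ,  0.        ,  1.        ]])}
side {'fov_y': 53.59074787400291, 'cx': 319.5246141709275, 'cy': 202.75578850988632, 'world_to_cam': array([[ 0.90281922, -0.42999677,  0.00449735, -0.52079086],
       [-0.27126923, -0.57760826, -0.76992318,  0.17744142],
       [ 0.33366219,  0.69388145, -0.63812073,  0.8713488 ],
       [ 0.        ,  0.        ,  0.        ,  1.        ]])}
```

View pics/scene0.png

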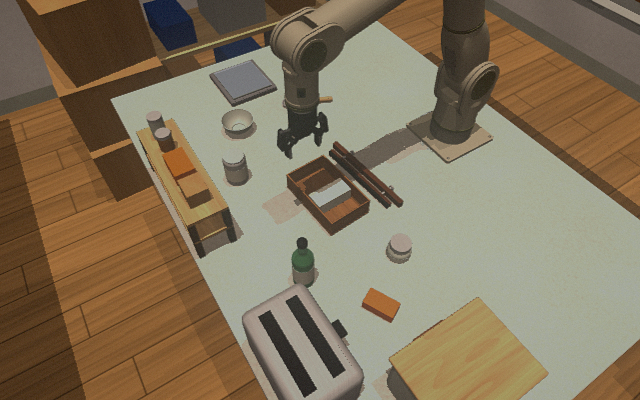

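View pics/side0.png

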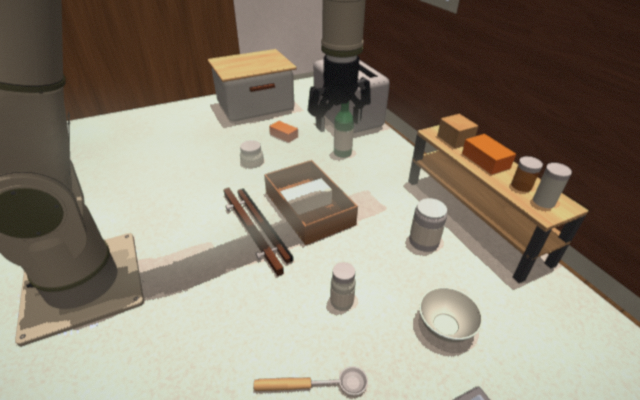

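Run:
```python
from cell import manip, optics
import cv2
a=cv2.imread("pics/side0.png")[155:310,215:375]; cv2.imwrite("pics/c_side.png",cv2.resize(a,None,fx=3.8,fy=3.8,interpolation=cv2.INTER_CUBIC))
im=optics.capture("wrist"); cv2.imwrite("pics/wrist0.png",cv2.cvtColor(im,cv2.COLOR_RGB2BGR)); print(optics.calibration("wrist"))
```

```text
{'fov_y': 71.69585190378046, 'cx': 315.19738887607474, 'cy': 201.92389498511517, 'world_to_cam': array([[ 9.99999711e-01,  9.01379757e-05, -7.55388964e-04,
        -6.25109722e-01],
       [ 2.90691516e-04, -9.62880963e-01,  2.69926224e-01,
        -3.43976801e-02],
       [-7.03019050e-04, -2.69926365e-01, -9.62880711e-01,
         3.77591300e-01],
       [ 0.00000000e+00,  0.00000000e+00,  0.00000000e+00,
         1.00000000e+00]])}
```

View pics/c_side.png

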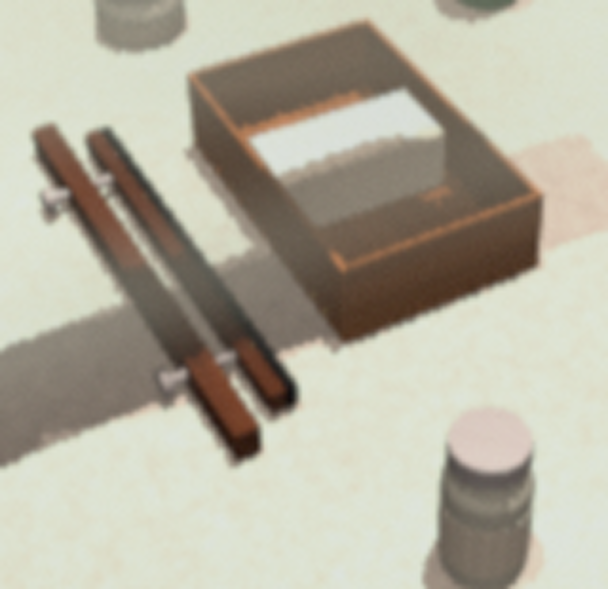

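View pics/wrist0.png

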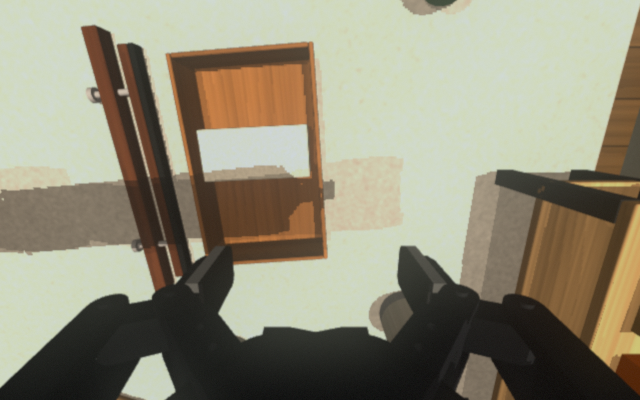

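```bash
cat > h.py <<'E'
import numpy as np
from cell import manip, optics
from scipy.optimize import least_squares
def proj(c,P):
    P=np.atleast_2d(P); T=c["world_to_cam"]; p=P@T[:3,:3].T+T[:3,3]; f=200/np.tan(np.radians(c["fov_y"]/2))
    return p[:,:2]/p[:,2:]*f+[c["cx"],c["cy"]]
def onz(c,uv,z):
    uv=np.atleast_2d(uv); T=c["world_to_cam"]; f=200/np.tan(np.radians(c["fov_y"]/2))
    d=np.c_[(uv-[c["cx"],c["cy"]])/f,np.ones(len(uv))]@T[:3,:3]; o=-T[:3,:3].T@T[:3,3]
    return o+d*((z-o[2])/d[:,2])[:,None]
def box(pose,L):
    x,y,a=pose; L=np.array(L,float); R=np.array([[np.cos(a),-np.sin(a)],[np.sin(a),np.cos(a)]])
    return np.c_[L[:,:2]@R.T+[x,y],L[:,2]]
def fit(obs,x0):  # obs: (cal,local pts,pixels)
    r=least_squares(lambda p:np.concatenate([(proj(c,box(p,L))-u).ravel() for c,L,u in obs]),x0,loss="soft_l1")
    return r.x,[np.round(proj(c,box(r.x,L))-u,1).tolist() for c,L,u in obs]
def sc(a,o=(215,155),k=3.8): return (np.array(a,float)+.5)/k+o-.5
def show():
    s=manip.sense(); print(s["clock"],np.round(s["ee_pos"],4),np.round(s["eef_rot"],3),"F",np.round(s["ft_force"],2),"op",round(s["opening"],3),"g",s["grip_force"]); return s
E
python3 - <<'E'
from h import *
W=optics.calibration("wrist");S=optics.calibration("side")
h=.065;R=[(-.075,.12,h),(.075,.12,h),(.075,-.12,h),(-.075,-.12,h)]
wr=np.array([(167,55),(312,42),(327,256),(205,264)],float)
print(onz(W,wr,h))
sd=sc([(190,75),(368,22),(541,197),(343,265),(343,340),(538,262)])
RS=R+[(-.075,-.12,0),(.075,-.12,0)]
print(onz(S,sd[:4],h))
for o in ([(W,R,wr)],[(S,RS,sd)],[(W,R,wr),(S,RS,sd)]): print(*fit(o,[.6,.1,0]))
print("carton",onz(W,[(197,129),(307,125),(309,178),(203,182)],.053))
print("rail w",onz(W,[(83,28),(104,25),(119,44),(142,42)],.025))
print("rail s",onz(S,sc([(36,128),(57,127),(235,440),(259,430)]),.025), "bar", onz(S,sc([(105,130),(296,385)]),.022))
print("jar",onz(S,sc([(489,440)]),.1))
print("squat",onz(S,[(250,147)],.06),"tin",onz(S,[(432,209)],.11),"oil",onz(S,[(342,155)],.0),"oil w",onz(W,[(435,0)],0),"bowl",onz(S,[(450,300)],.05))
E
```

```text
[[ 0.4763208   0.13587661  0.065     ]
 [ 0.62197227  0.14753021  0.065     ]
 [ 0.63956603 -0.08582566  0.065     ]
 [ 0.48951363 -0.09671649  0.065     ]]
[[ 0.47367995  0.13207595  0.065     ]
 [ 0.61776719  0.14017013  0.065     ]
 [ 0.63448003 -0.09329742  0.065     ]
 [ 0.4919643  -0.0979853   0.065     ]]
[0.55627618 0.02292301 0.06961983] [[[-3.4, -1.7], [0.8, -0.4], [-0.2, 4.3], [0.7, 3.9]]]
[0.55635666 0.0248879  0.06963832] [[[-1.1, -1.4], [0.2, -2.1], [1.0, -1.4], [-0.5, 0.8], [0.1, 0.6], [0.1, 0.8]]]
[0.55617616 0.02325677 0.06902114] [[[-3.5, -2.1], [0.8, -0.7], [-0.3, 4.1], [0.5, 3.6]], [[-0.9, -1.0], [0.4, -1.8], [1.3, -1.0], [-0.3, 1.3], [0.2, 1.1], [0.4, 1.2]]]
carton [[0.49321189 0.06381852 0.053     ]
 [0.61603088 0.06813162 0.053     ]
 [0.61789863 0.00838883 0.053     ]
 [0.49332581 0.00359436 0.053     ]]
rail w [[0.36766389 0.17166799 0.025     ]
 [0.39156288 0.17459424 0.025     ]
 [0.40455936 0.15578068 0.025     ]
 [0.43076508 0.1577875  0.025     ]]
rail s [[ 0.36573311  0.17132076  0.025     ]
 [ 0.37988595  0.16600154  0.025     ]
 [ 0.39213732 -0.16762654  0.025     ]
 [ 0.40744277 -0.16648381  0.025     ]] bar [[ 0.41129482  0.15160855  0.022     ]
 [ 0.44137858 -0.14037191  0.022     ]]
jar [[ 0.49170034 -0.28577503  0.1       ]]
squat [[0.48294873 0.29216429 0.06      ]] tin [[ 0.75561317 -0.21889842  0.11      ]] oil [[0.76010091 0.21644885 0.        ]] oil w [[0.76401288 0.20768187 0.        ]] bowl [[ 0.66853294 -0.40550295  0.05      ]]
```

```bash
cat >> h.py <<'E'
def projd(c,P,k):
    f=200/np.tan(np.radians(c["fov_y"]/2)); q=proj(c,P)-[c["cx"],c["cy"]]; r2=(q**2).sum(1,keepdims=True)/f**2
    return q*(1+k*r2)+[c["cx"],c["cy"]]
E
python3 - <<'E'
from h import *
W=optics.calibration("wrist");S=optics.calibration("side")
h=.065;R=[(-.075,.12,h),(.075,.12,h),(.075,-.12,h),(-.075,-.12,h)]
wr=np.array([(167,55),(312,42),(327,256),(205,264)],float)
sd=sc([(190,75),(368,22),(541,197),(343,265),(343,340),(538,262)])
RS=R+[(-.075,-.12,0),(.075,-.12,0)]
rl=[(-.009,.17,.025),(.009,.17,.025)]
RL=[(-.009,.17,.025),(.009,.17,.025),(-.009,-.17,.025),(.009,-.17,.025)]
C=[(-.0625,.03,.053),(.0625,.03,.053),(.0625,-.03,.053),(-.0625,-.03,.053)]
cw=np.array([(197,129),(307,125),(309,178),(203,182)],float)
def res(p,full=False):
    b,r,c,kw,ks=p[:3],p[3:6],p[6:9],p[9],p[10]
    o=[projd(W,box(b,R),kw)-wr,projd(S,box(b,RS),ks)-sd,projd(W,box(r,rl),kw)-[(83,28),(104,25)],
       projd(S,box(r,RL),ks)-sc([(36,128),(57,127),(235,440),(259,430)]),projd(W,box(c,C),kw)-cw]
    return o if full else np.concatenate([a.ravel() for a in o])
r=least_squares(res,[.556,.023,.07,.386,0,.08,.555,.036,.05,0,0],loss="soft_l1"); p=r.x; print(np.round(p,4))
for a in res(p,1): print(np.round(a,1).tolist())
def loc(q,f): d=q[:2]-f[:2]; a=f[2]; return np.round([d[0]*np.cos(a)+d[1]*np.sin(a),-d[0]*np.sin(a)+d[1]*np.cos(a),q[2]-a],4)
print("bin in rail",loc(p[:3],p[3:6]),"carton in bin",loc(p[6:9],p[:3]))
j=least_squares(lambda q:(projd(S,[[q[0],q[1],.1]],p[10])-sc([(489,440)])).ravel(),[.49,-.286]).x; print("jar",j)
np.save("p.npy",p)
E
```

```text
[ 0.5561  0.0244  0.0691  0.3859  0.0077  0.082   0.5547  0.0362  0.0323
 -0.0244 -0.2245]
[[-1.6, -1.2], [0.7, -0.6], [-0.4, 3.2], [0.9, 2.4]]
[[-0.8, -1.1], [0.2, -1.9], [0.9, -1.3], [-0.5, 0.9], [0.1, 0.7], [0.0, 0.9]]
[[1.5, 0.2], [-4.5, 1.3]]
[[-0.1, -0.5], [0.3, -2.2], [-1.0, -2.1], [-0.0, -2.4]]
[[-1.0, 0.2], [0.2, 0.1], [0.2, 0.1], [0.3, -0.4]]
bin in rail [ 0.1709  0.0027 -0.0129] carton in bin [-0.0005  0.0119 -0.0368]
jar [ 0.49140713 -0.28706487]
```

Emit:
servo_tool([
  [1, [0.5, 0.55, 0], 0],
  [1, [0.5, 0.55, 0], 0],
  [1, [0, 0, 0], -1],
  [1, [0, 0, 0], -1],
  [1, [0, 0, 0], -1],
  [1, [0, 0, 0], -1],
  [1, [0, 0, 0], -1],
  [1, [0, 0, 0], -1],
  [1, [0, 0, 0], -1],
  [1, [0, 0, 0], -1],
  [1, [0, 0, 0], -1],
  [1, [0, 0, 0], -1],
])

```text
clock: 1.35
ee_pos: [0.6578, 0.03, 0.2309]
eef_rot: [-0.806, -3.036, 0.0]
ft_force: [-0.7, 0.1, -0.2]
opening: 0.998
grip_force: 0.0
```

Emit:
servo_tool([
  [1, [0, 0, 0], -1],
  [1, [0, 0, 0], -1],
  [1, [0, 0, 0], -1],
  [1, [0, 0, 0], -1],
  [1, [0, 0, 0], -1],
  [1, [0, 0, 0], -0.78],
  [1, [0, 0, 0], 0],
  [1, [0, 0, 0], 0],
  [1, [0, 0, 0], 0],
])

```text
clock: 2.25
ee_pos: [0.658, 0.03, 0.2312]
eef_rot: [0.125, -3.139, -0.0]
ft_force: [-0.6, -0.2, -0.2]
opening: 0.998
grip_force: 0.0
```

Run:
```python
from h import *
import cv2
show()
c=optics.calibration("wrist"); im=optics.capture("wrist"); cv2.imwrite("pics/wrist1.png",cv2.cvtColor(im,cv2.COLOR_RGB2BGR))
np.save("c1.npy",c,allow_pickle=True)
```

```text
2.25 [0.658  0.03   0.2312] [ 0.125 -3.139 -0.   ] F [-0.62 -0.18 -0.18] op 0.998 g 0.0
```

View pics/wrist1.png

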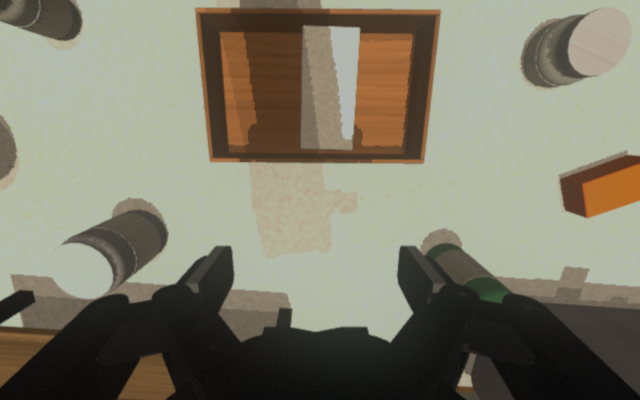

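Run:
```python
from h import *
c=np.load("c1.npy",allow_pickle=True).item(); p=np.load("p.npy")
h=.065;R=[(-.075,-.12,h),(-.075,.12,h),(.075,.12,h),(.075,-.12,h)]
u=np.array([(195,10),(440,10),(425,163),(210,161)],float)
print(*fit([(c,R,u)],[.55,.03,.07])); print(onz(c,u,h)[:,:2])
print(box(p[:3],[(.075,0,0),(.075,-.12,0),(.075,.12,0)]))
```

```text
[0.5583062  0.02502664 0.07979095] [[[-1.4, -0.7], [2.0, -0.6], [0.3, 1.4], [-0.4, 3.4]]]
[[ 0.49358991 -0.09925904]
 [ 0.47467001  0.13689123]
 [ 0.62195055  0.15003262]
 [ 0.63875667 -0.08811795]]
[[ 0.63090819  0.02955129  0.        ]
 [ 0.63919517 -0.09016223  0.        ]
 [ 0.6226212   0.1492648   0.        ]]
```

Emit:
servo_tool([
  [1, [0, 0, 0.8], 0],
  [1, [0, 0, 0.9], 0],
  [1, [0, 0, 0.9], 0],
  [1, [0, 0, 0.9], 0],
  [1, [0, 0, 0.9], 0],
  [1, [0, 0, 0.9], 0],
  [1, [0, 0, 0.8], 0],
  [1, [0, 0, 0.6], 0],
  [1, [0, 0, 0.4], 0],
  [1, [0, 0, 0], 0],
  [1, [0, 0, 0], 0],
])

```text
clock: 3.4
ee_pos: [0.6585, 0.0301, 0.0191]
eef_rot: [-0.128, 3.138, 0.0]
ft_force: [1.0, 0.1, 0.3]
opening: 0.995
grip_force: 0.0
```

Emit:
servo_tool([
  [1, [0.2, 0, 0], 0],
  [1, [0.15, 0, 0], 0],
  [1, [0.05, 0, 0], 0],
  [1, [0.04, 0, 0], 0],
  [1, [0.04, 0, 0], 0],
  [1, [0.04, 0, 0], 0],
  [1, [0.04, 0, 0], 0],
])

```text
clock: 4.1
ee_pos: [0.6417, 0.0288, 0.0184]
eef_rot: [-0.128, 3.138, 0.0]
ft_force: [3.1, 0.7, -1.9]
opening: 1.001
grip_force: 1.7
```

Emit:
servo_tool([
  [1, [0.05, 0, 0], 0],
  [1, [0.05, 0, 0], 0],
  [1, [0.05, 0, 0], 0],
  [1, [0.05, 0, 0], 0],
])

```text
clock: 4.5
ee_pos: [0.6355, 0.0281, 0.0184]
eef_rot: [-0.128, 3.138, 0.0]
ft_force: [4.9, -1.1, -1.4]
opening: 0.999
grip_force: 2.1
```

Emit:
servo_tool([
  [1, [0.08, 0, 0], 0],
  [1, [0.09, 0, 0], 0],
  [1, [0.09, 0, 0], 0],
  [1, [0.09, 0, 0], 0],
  [1, [0.09, 0, 0], 0],
  [1, [0.09, 0, 0], 0],
  [1, [0.09, 0, 0], 0],
  [1, [0.09, 0, 0], 0],
  [1, [0.09, 0, 0], 0],
  [1, [0.09, 0, 0], 0],
  [1, [0.09, 0, 0], 0],
  [1, [0.05, 0, 0], 0],
])

```text
clock: 5.7
ee_pos: [0.6043, 0.0256, 0.0184]
eef_rot: [-0.128, 3.139, 0.0]
ft_force: [4.0, 0.5, -0.7]
opening: 0.999
grip_force: 2.3
```

Emit:
servo_tool([
  [1, [0.03, 0, 0], 0],
  [1, [0.03, 0, 0], 0],
  [1, [0.03, 0, 0], 0],
  [1, [0.03, 0, 0], 0],
  [1, [0.03, 0, 0], 0],
  [1, [0.03, 0, 0], 0],
])

```text
clock: 6.3
ee_pos: [0.5992, 0.0252, 0.0184]
eef_rot: [-0.128, 3.139, 0.0]
ft_force: [5.0, 0.4, -0.2]
opening: 1.006
grip_force: 2.5
```

Emit:
servo_tool([
  [1, [0.03, 0, 0], 0],
  [1, [0.03, 0, 0], 0],
])

```text
clock: 6.5
ee_pos: [0.5974, 0.0251, 0.0184]
eef_rot: [-0.128, 3.139, 0.0]
ft_force: [4.0, 0.0, 0.1]
opening: 1.0
grip_force: 2.5
```

Emit:
servo_tool([
  [1, [0.03, 0, 0], 0],
  [1, [0.03, 0, 0], 0],
])

```text
clock: 6.7
ee_pos: [0.5956, 0.0249, 0.0184]
eef_rot: [-0.128, 3.139, 0.0]
ft_force: [5.0, 0.3, 0.3]
opening: 0.998
grip_force: 2.5
```

Emit:
servo_tool([
  [1, [0.03, 0, 0], 0],
  [1, [0.03, 0, 0], 0],
])

```text
clock: 6.9
ee_pos: [0.5938, 0.0248, 0.0184]
eef_rot: [-0.128, 3.139, 0.0]
ft_force: [5.1, 0.6, -0.3]
opening: 1.0
grip_force: 2.5
```

Emit:
servo_tool([
  [1, [0.03, 0, 0], 0],
  [1, [0.03, 0, 0], 0],
])

```text
clock: 7.1
ee_pos: [0.592, 0.0246, 0.0184]
eef_rot: [-0.128, 3.139, 0.0]
ft_force: [5.1, -0.4, -0.4]
opening: 0.998
grip_force: 2.5
```

Emit:
servo_tool([
  [1, [0.03, 0, 0], 0],
  [1, [0.03, 0, 0], 0],
])

```text
clock: 7.3
ee_pos: [0.5905, 0.0246, 0.0184]
eef_rot: [-0.129, 3.138, 0.0]
ft_force: [7.2, 1.4, -1.8]
opening: 0.999
grip_force: 3.7
```

Emit:
servo_tool([
  [1, [0.02, 0, 0], 0],
  [1, [0.02, 0, 0], 0],
  [1, [0, 0, 0], 0],
])

```text
clock: 7.6
ee_pos: [0.5897, 0.0248, 0.0185]
eef_rot: [-0.13, 3.137, 0.001]
ft_force: [8.6, 1.7, -2.5]
opening: 1.004
grip_force: 4.2
```

Emit:
servo_tool([
  [1, [0.02, 0, 0], 0],
  [1, [0.02, 0, 0], 0],
  [1, [0, 0, 0], 0],
])

```text
clock: 7.9
ee_pos: [0.5891, 0.0251, 0.0188]
eef_rot: [-0.13, 3.136, 0.001]
ft_force: [9.7, 2.5, -1.9]
opening: 1.0
grip_force: 5.0
```

Emit:
servo_tool([
  [1, [0.02, 0, 0], 0],
  [1, [0.02, 0, 0], 0],
  [1, [0, 0, 0], 0],
])

```text
clock: 8.2
ee_pos: [0.5884, 0.0252, 0.0191]
eef_rot: [-0.131, 3.135, 0.002]
ft_force: [12.6, 2.6, -2.6]
opening: 1.001
grip_force: 5.9
```

Run:
```python
from h import *
import cv2
show()
a=optics.capture("side")[155:310,215:375,::-1]; cv2.imwrite("pics/c_side2.png",cv2.resize(a,None,fx=3.8,fy=3.8,interpolation=cv2.INTER_CUBIC))
```

```text
8.2 [0.5884 0.0252 0.0191] [-1.310e-01  3.135e+00  2.000e-03] F [12.62  2.57 -2.58] op 1.001 g 5.876752138137817
```

View pics/c_side2.png

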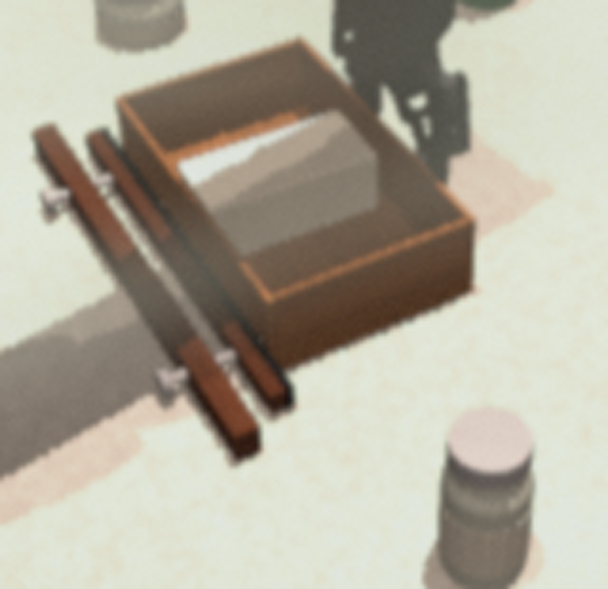

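Run:
```python
from h import *
S=optics.calibration("side");p=np.load("p.npy")
h=.065;R=[(-.075,.12,h),(.075,.12,h),(.075,-.12,h),(-.075,-.12,h),(.075,-.12,0)]
u=sc([(120,100),(300,40),(473,217),(270,297),(473,290)])
r=least_squares(lambda q:(projd(S,box(q,R),p[10])-u).ravel(),[.51,.02,.07],loss="soft_l1")
b=r.x;print(b,np.round(r.fun,1)); d=b[:2]-p[3:5];a=p[5]; print(d[0]*np.cos(a)+d[1]*np.sin(a),-d[0]*np.sin(a)+d[1]*np.cos(a),b[2]-a)
# edge slope of rail (long) from side
e=onz(S,sc([(36,128),(235,440)]),.025);print(e)
show()
```

```text
[0.50179429 0.01896261 0.09655078] [-1.4 -0.8  0.2 -1.2  1.2 -0.  -0.4  0.9  0.2  0.1]
0.11639450627165386 0.0017161405035917912 0.014501012519636286
[[ 0.36573311  0.17132076  0.025     ]
 [ 0.39213732 -0.16762654  0.025     ]]
8.25 [0.5884 0.0253 0.0191] [-1.300e-01  3.135e+00  2.000e-03] F [12.16  1.72 -2.75] op 0.998 g 5.879068672657013
```

Emit:
servo_tool([
  [1, [0.02, 0, 0], 0],
  [1, [0, 0, 0], 0],
  [1, [0, 0, 0], 0],
  [1, [0, 0, 0], 0],
  [1, [0, 0, 0], 0],
])

```text
clock: 8.75
ee_pos: [0.5881, 0.0253, 0.0192]
eef_rot: [-0.131, 3.134, 0.002]
ft_force: [12.3, 2.6, -2.1]
opening: 0.999
grip_force: 6.3
```

Emit:
servo_tool([
  [1, [0.02, 0, 0], 0],
  [1, [0, 0, 0], 0],
  [1, [0, 0, 0], 0],
  [1, [0, 0, 0], 0],
])

```text
clock: 9.15
ee_pos: [0.5878, 0.0253, 0.0194]
eef_rot: [-0.131, 3.133, 0.002]
ft_force: [13.7, 3.0, -2.2]
opening: 0.997
grip_force: 6.8
```

Emit:
servo_tool([
  [1, [-0.03, 0, 0], 0],
  [1, [-0.05, 0, 0], 0],
  [1, [-0.1, 0, 0], 0],
  [1, [-0.2, 0, 0], 0],
  [1, [-0.3, 0, 0], 0],
  [1, [0, 0, -0.3], 0],
  [1, [0, 0, -0.8], 0],
  [1, [0, 0, -1], 0],
  [1, [0, 0, -1], 0],
  [1, [0, 0, -1], 0],
  [1, [0, 0, -1], 0],
  [1, [0, 0, -1], 0],
])

```text
clock: 10.35
ee_pos: [0.6054, 0.0257, 0.2032]
eef_rot: [-0.128, 3.139, -0.0]
ft_force: [0.6, -0.8, 0.2]
opening: 1.001
grip_force: 0.0
```

Emit:
servo_tool([
  [1, [0, 0, -0.6], 1],
  [1, [0, 0, 0], 1],
  [1, [0, 0, 0], 1],
  [1, [0, 0, 0], 1],
  [1, [0, 0, 0], 1],
  [1, [0, 0, 0], 1],
  [1, [0, 0, 0], 1],
  [1, [0, 0, 0], 1],
  [1, [0, 0, 0], 1],
  [1, [0, 0, 0], 1],
  [1, [0, 0, 0], 1],
  [1, [0, 0, 0], 1],
])

```text
clock: 11.55
ee_pos: [0.6054, 0.0257, 0.2199]
eef_rot: [-1.747, -2.611, -0.0]
ft_force: [0.0, -0.2, -0.1]
opening: 1.0
grip_force: 0.0
```

Emit:
servo_tool([
  [1, [0, 0, 0], 1],
  [1, [0, 0, 0], 1],
  [1, [0, 0, 0], 1],
  [1, [0, 0, 0], 0],
  [1, [0, 0, 0], 0],
  [1, [0, 0, 0], 0],
])

```text
clock: 12.15
ee_pos: [0.6056, 0.0257, 0.2195]
eef_rot: [2.126, 2.313, 0.0]
ft_force: [-0.4, 0.3, -0.1]
opening: 1.002
grip_force: 0.0
```

Run:
```python
from h import *
s=show(); from scipy.spatial.transform import Rotation as Q
print(np.round(Q.from_rotvec(s["eef_rot"]).as_matrix(),3), np.round(s["q"],2))
```

```text
12.15 [0.6056 0.0257 0.2195] [2.126 2.313 0.   ] F [-0.44  0.34 -0.06] op 1.002 g 0.0
[[-0.084  0.996  0.   ]
 [ 0.996  0.084  0.   ]
 [ 0.     0.    -1.   ]] [-0.    0.3  -0.14  1.53  0.04  1.32 -0.06]
```

Emit:
servo_tool([
  [1, [-0.9, -0.4, 0], 0],
  [1, [-0.9, -0.4, 0], 0],
  [1, [-0.9, -0.4, 0], 0],
  [1, [-0.9, -0.4, 0], 0],
  [1, [-0.9, -0.4, 0], 0],
  [1, [-0.9, -0.4, 0], 0],
  [1, [-0.9, -0.4, 0], 0],
  [1, [-0.9, -0.4, 0], 0],
  [1, [-0.9, -0.4, 0], 0],
  [1, [-0.9, -0.4, 0], 0],
  [1, [-0.9, -0.4, 0], 0],
  [1, [-0.2, -0.2, 0], 0],
])

```text
clock: 13.35
ee_pos: [0.4911, -0.2912, 0.2194]
eef_rot: [2.132, 2.307, -0.002]
ft_force: [-0.8, -0.2, -0.1]
opening: 1.001
grip_force: 0.0
```

Emit:
servo_tool([
  [1, [0, 0, 0], 0],
  [1, [0, 0, 0], 0],
  [1, [0, 0, 0], 0],
])

```text
clock: 13.65
ee_pos: [0.4937, -0.2859, 0.2193]
eef_rot: [-2.126, -2.313, -0.001]
ft_force: [-0.8, 0.7, 0.6]
opening: 0.998
grip_force: 0.0
```

Run:
```python
from h import *
import cv2
show()
c=optics.calibration("wrist"); im=optics.capture("wrist"); cv2.imwrite("pics/wrist2.png",cv2.cvtColor(im,cv2.COLOR_RGB2BGR))
np.save("c2.npy",c,allow_pickle=True)
print(proj(c,[[.4914,-.287,.1]]))
```

```text
13.65 [ 0.4937 -0.2859  0.2193] [-2.126e+00 -2.313e+00 -1.000e-03] F [-0.84  0.67  0.57] op 0.998 g 0.0
[[312.05800179 198.56093894]]
```

View pics/wrist2.png

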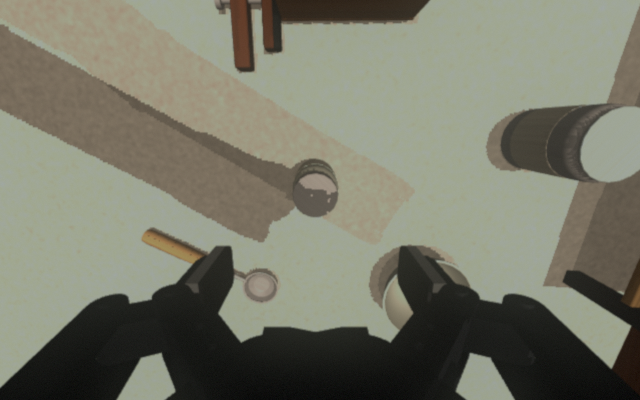

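Run:
```python
from h import *
c=np.load("c2.npy",allow_pickle=True).item(); j=onz(c,[(316,195)],.1)[0]; print(j)
d=j-manip.sense()["ee_pos"]; a=.084; print("tool",(-np.sin(a)*d[0]+np.cos(a)*d[1])/.03,(np.cos(a)*d[0]+np.sin(a)*d[1])/.03)
print(onz(c,[(262,285),(241,283)],0.01), onz(c,[(390,300)],.05))
```

```text
[ 0.49492857 -0.28310559  0.1       ]
tool 0.09401506025746825 0.05067355253214093
[[ 0.43119729 -0.44520084  0.01      ]
 [ 0.40108611 -0.44447232  0.01      ]] [[ 0.60364913 -0.42738454  0.05      ]]
```

Emit:
servo_tool([
  [1, [0.05, 0.03, 0.7], 0],
  [1, [0, 0, 0.9], 0],
  [1, [0, 0, 0.9], 0],
  [1, [0, 0, 0.9], 0],
  [1, [0, 0, 0.9], 0],
  [1, [0, 0, 0.7], 0],
  [1, [0, 0, 0.45], 0],
  [1, [0, 0, 0], 0],
  [1, [0, 0, 0], 0],
])

```text
clock: 14.6
ee_pos: [0.4943, -0.2858, 0.0565]
eef_rot: [2.128, 2.31, 0.001]
ft_force: [-0.3, 0.1, 1.0]
opening: 0.999
grip_force: 0.0
```

Emit:
servo_tool([
  [0.8, [0, 0, 0], 0],
  [0.7, [0, 0, 0], 0],
  [0.6, [0, 0, 0], 0],
  [0.5, [0, 0, 0], 0],
  [0.4, [0, 0, 0], 0],
  [0.4, [0, 0, 0], 0],
  [0.3, [0, 0, 0], 0],
  [0.3, [0, 0, 0], 0],
  [0.3, [0, 0, 0], 0],
], grip_force=30)

```text
clock: 15.5
ee_pos: [0.494, -0.2863, 0.0568]
eef_rot: [2.128, 2.309, 0.001]
ft_force: [-2.2, 2.1, 5.5]
opening: 0.565
grip_force: 30.3
```

Emit:
servo_tool([
  [0.3, [0, 0, -0.2], 0],
  [0.3, [0, 0, -0.4], 0],
  [0.3, [0, 0, -0.6], 0],
  [0.3, [0, 0, -0.8], 0],
  [0.3, [0, 0, -0.8], 0],
  [0.3, [0, 0, -0.6], 0],
  [0.3, [0, 0, -0.4], 0],
  [0.3, [0, 0, -0.2], 0],
  [0.3, [0, 0, 0], 0],
])

```text
clock: 16.4
ee_pos: [0.4938, -0.286, 0.1764]
eef_rot: [2.128, 2.31, 0.001]
ft_force: [0.2, 0.0, -2.7]
opening: 0.564
grip_force: 31.5
```

Emit:
servo_tool([
  [0.3, [0.3, 0.04, 0], 0],
  [0.3, [0.6, 0.08, 0], 0],
  [0.3, [0.8, 0.12, 0], 0],
  [0.3, [0.9, 0.13, 0], 0],
  [0.3, [0.9, 0.13, 0], 0],
  [0.3, [0.9, 0.13, 0], 0],
  [0.3, [0.9, 0.13, 0], 0],
  [0.3, [0.9, 0.12, 0], 0],
  [0.3, [0.8, 0.12, 0], 0],
  [0.3, [0.6, 0.08, 0], 0],
  [0.3, [0.32, 0.04, 0], 0],
  [0.3, [0, 0, 0], 0],
])

```text
clock: 17.6
ee_pos: [0.5074, -0.0449, 0.1752]
eef_rot: [-2.125, -2.312, 0.001]
ft_force: [0.7, -0.1, -2.9]
opening: 0.565
grip_force: 31.5
```

Emit:
servo_tool([
  [0.3, [0, 0, 0], 0],
  [0.3, [0, 0, 0], 0],
  [0.3, [0, 0, 0], 0],
])

```text
clock: 17.9
ee_pos: [0.5077, -0.0474, 0.1758]
eef_rot: [2.131, 2.309, -0.0]
ft_force: [-0.6, -0.2, -1.8]
opening: 0.56
grip_force: 31.5
```

Run:
```python
from h import *
import cv2
show()
c=optics.calibration("wrist"); im=optics.capture("wrist")[:,:,::-1]; np.save("c3.npy",c,allow_pickle=True)
a=optics.capture("side")[155:310,215:375,::-1]
b=cv2.resize(a,None,fx=2.2,fy=2.2,interpolation=cv2.INTER_CUBIC)
o=np.zeros((600,640,3),np.uint8); o[:250]=im[:250]; o[255:255+b.shape[0],:b.shape[1]]=b
cv2.imwrite("pics/m3.png",o)
```

```text
17.9 [ 0.5077 -0.0474  0.1758] [ 2.131  2.309 -0.   ] F [-0.64 -0.22 -1.85] op 0.56 g 31.456374919071095
```

View pics/m3.png

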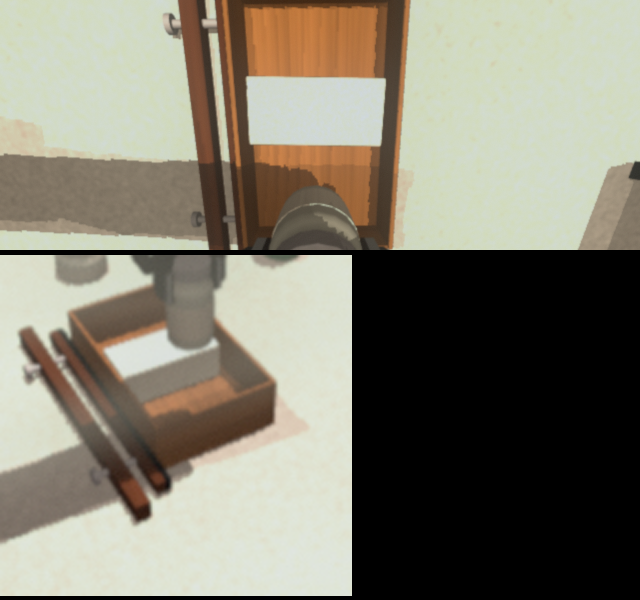

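Run:
```python
from h import *
c=np.load("c3.npy",allow_pickle=True).item()
print(onz(c,[(247,145),(384,146),(384,79),(247,77)],.053)); print("inner floor x",onz(c,[(258,225),(376,225)],.005)); print("rim",onz(c,[(219,20),(408,20)],.065))
```

```text
[[ 0.44051627 -0.00251387  0.053     ]
 [ 0.56873314  0.00686459  0.053     ]
 [ 0.56019114  0.06446106  0.053     ]
 [ 0.4397049   0.05640391  0.053     ]]
inner floor x [[ 0.44368556 -0.10024707  0.005     ]
 [ 0.58485161 -0.08891399  0.005     ]]
rim [[0.41967082 0.09511724 0.065     ]
 [0.57030639 0.10723708 0.065     ]]
```

Emit:
servo_tool([
  [0.3, [0, 0, 0.3], 0],
  [0.3, [0, 0, 0.6], 0],
  [0.3, [0, 0, 0.7], 0],
  [0.3, [0, 0, 0.7], 0],
  [0.3, [0, 0, 0.6], 0],
  [0.3, [0, 0, 0.4], 0],
  [0.3, [0, 0, 0.2], 0],
  [0.3, [0, 0, 0.1], 0],
  [0.3, [0, 0, 0.05], 0],
  [0.3, [0, 0, 0.05], 0],
  [0.3, [0, 0, 0], 0],
])

```text
clock: 19.1
ee_pos: [0.508, -0.0464, 0.0652]
eef_rot: [2.129, 2.31, 0.001]
ft_force: [-0.2, -0.2, -2.1]
opening: 0.565
grip_force: 31.5
```

Emit:
servo_tool([
  [0.3, [0, 0, 0.03], 0],
  [0.3, [0, 0, 0.02], 0],
  [0.3, [0, 0, 0], 0],
])

```text
clock: 19.4
ee_pos: [0.5078, -0.0464, 0.0634]
eef_rot: [2.129, 2.31, 0.0]
ft_force: [1.3, -0.6, -2.0]
opening: 0.568
grip_force: 31.5
```

Emit:
servo_tool([
  [0.3, [0, 0, 0.03], 0],
  [0.3, [0, 0, 0.02], 0],
  [0.3, [0, 0, 0], 0],
])

```text
clock: 19.7
ee_pos: [0.5078, -0.0464, 0.0619]
eef_rot: [2.129, 2.31, 0.0]
ft_force: [-1.3, -0.5, -0.9]
opening: 0.564
grip_force: 31.6
```

Emit:
servo_tool([
  [0.3, [0, 0, 0.015], 0],
  [0.3, [0, 0, 0.01], 0],
  [0.3, [0, 0, 0], 0],
])

```text
clock: 20.0
ee_pos: [0.5079, -0.0464, 0.0618]
eef_rot: [2.129, 2.31, 0.0]
ft_force: [-4.6, 0.8, 8.2]
opening: 0.564
grip_force: 32.4
```

Emit:
servo_tool([
  [0.3, [0, 0, -0.015], 0],
  [0.3, [0, 0, 0], 0],
  [0.58, [0, 0, 0], 0],
  [0.62, [0, 0, 0], 0],
  [0.68, [0, 0, 0], 0],
  [0.75, [0, 0, 0], 0],
  [0.85, [0, 0, 0], 0],
  [0.9, [0, 0, 0], 0],
  [0.9, [0, 0, 0], 0],
])

```text
clock: 20.9
ee_pos: [0.5078, -0.0464, 0.0615]
eef_rot: [2.129, 2.31, 0.0]
ft_force: [-0.4, -0.3, 0.0]
opening: 0.902
grip_force: 0.0
```

Emit:
servo_tool([
  [0.9, [0, 0, -0.2], 0],
  [0.9, [0, 0, -0.4], 0],
  [0.9, [0, 0, -0.7], 0],
  [0.9, [0, 0, -0.9], 0],
  [0.9, [0, 0, -0.9], 0],
  [0.9, [0, 0, -0.9], 0],
  [0.9, [0, 0, -0.6], 0],
  [0.9, [0, 0, 0], 0],
  [0.9, [0, 0, 0], 0],
])

```text
clock: 21.8
ee_pos: [0.5078, -0.0464, 0.2001]
eef_rot: [2.128, 2.31, 0.001]
ft_force: [1.2, 0.2, 0.3]
opening: 0.899
grip_force: 0.0
```

Run:
```python
from h import *
import cv2
show()
c=optics.calibration("wrist"); im=optics.capture("wrist")[:,:,::-1]; np.save("c4.npy",c,allow_pickle=True)
a=optics.capture("side")[155:310,215:375,::-1]
b=cv2.resize(a,None,fx=2.2,fy=2.2,interpolation=cv2.INTER_CUBIC)
o=np.zeros((600,640,3),np.uint8); o[:255]=im[:255]; o[255:255+b.shape[0],:b.shape[1]]=b
d=optics.capture("scene")[130:240,270:415,::-1]; d=cv2.resize(d,(282,214)); o[300:514,355:637]=d
cv2.imwrite("pics/m4.png",o)
```

```text
21.8 [ 0.5078 -0.0464  0.2001] [2.128e+00 2.310e+00 1.000e-03] F [1.22 0.19 0.3 ] op 0.899 g 0.0
```

View pics/m4.png

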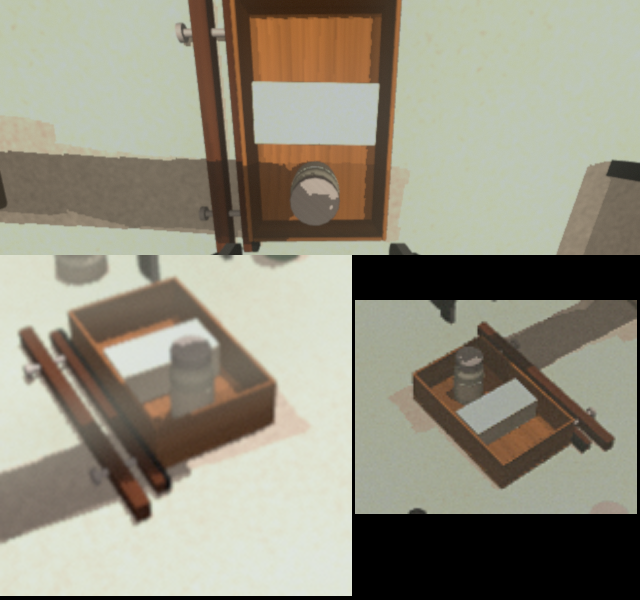

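Run:
```python
import cv2,numpy as np
a=cv2.imread("pics/m3.png",0).astype(np.float32);b=cv2.imread("pics/m4.png",0).astype(np.float32)
for n,(y0,y1,x0,x1) in dict(nearcorner=(365,450,225,300),rail=(420,530,60,160),leftcorner=(300,345,55,120)).items():
    w=cv2.createHanningWindow((x1-x0,y1-y0),cv2.CV_32F)
    s,r=cv2.phaseCorrelate(a[y0:y1,x0:x1],b[y0:y1,x0:x1],w); t=b[y0+6:y1-6,x0+6:x1-6]
    print(n,np.round(np.array(s)/2.2,2),"px",round(r,2))
```

```text
nearcorner [0.23 0.  ] px 1.13
rail [-0.01 -0.01] px 1.1
leftcorner [-0.01  0.23] px 1.11
```

Emit:
servo_tool([
  [1, [0.53, 0.85, 0], 0],
  [1, [0.53, 0.88, 0], 0],
  [1, [0.53, 0.88, 0], 0],
  [1, [0.53, 0.89, 0], 0],
  [1, [0, 0, 0], -1],
  [1, [0, 0, 0], -1],
  [1, [0, 0, 0], -1],
  [1, [0, 0, 0], -1],
  [1, [0, 0, 0], -1],
  [1, [0, 0, 0], -1],
  [1, [0, 0, 0], -1],
  [1, [0, 0, 0], -1],
])

```text
clock: 23.15
ee_pos: [0.6068, 0.0255, 0.1984]
eef_rot: [-0.998, -2.977, 0.001]
ft_force: [0.3, 0.0, 0.5]
opening: 0.998
grip_force: 0.0
```

Emit:
servo_tool([
  [1, [0, 0, 0], -1],
  [1, [0, 0, 0], -1],
  [1, [0, 0, 0], -1],
  [1, [0, 0, 0], -1],
  [1, [0, 0, 0], -1],
  [1, [0, 0, 0], -1],
  [1, [0, 0, 0], -1],
  [1, [0, 0, 0], 0],
  [1, [0, 0, 0], 0],
  [1, [0, 0, 0], 0],
])

```text
clock: 24.15
ee_pos: [0.6071, 0.0256, 0.1992]
eef_rot: [0.125, -3.139, -0.0]
ft_force: [0.7, -0.0, 0.7]
opening: 0.998
grip_force: 0.0
```

Emit:
servo_tool([
  [1, [0, 0, 0.7], 0],
  [1, [0, 0, 0.9], 0],
  [1, [0, 0, 0.9], 0],
  [1, [0, 0, 0.9], 0],
  [1, [0, 0, 0.9], 0],
  [1, [0, 0, 0.8], 0],
  [1, [0, 0, 0.6], 0],
  [1, [0, 0, 0.3], 0],
  [1, [0, 0, 0], 0],
  [1, [0, 0, 0], 0],
])

```text
clock: 25.15
ee_pos: [0.6078, 0.0257, 0.0204]
eef_rot: [-0.127, 3.138, 0.0]
ft_force: [-0.4, -0.4, 0.4]
opening: 1.001
grip_force: 0.0
```

Emit:
servo_tool([
  [1, [0.2, 0, 0], 0],
  [1, [0.15, 0, 0], 0],
  [1, [0.05, 0, 0], 0],
  [1, [0.04, 0, 0], 0],
  [1, [0, 0, 0], 0],
  [1, [0, 0, 0], 0],
])

```text
clock: 25.75
ee_pos: [0.5942, 0.0244, 0.0196]
eef_rot: [-0.128, 3.139, -0.0]
ft_force: [-0.4, 0.2, 0.2]
opening: 1.002
grip_force: 0.0
```

Emit:
servo_tool([
  [1, [0.03, 0, 0], 0],
  [1, [0.03, 0, 0], 0],
  [1, [0.03, 0, 0], 0],
  [1, [0.02, 0, 0], 0],
  [1, [0, 0, 0], 0],
])

```text
clock: 26.25
ee_pos: [0.5907, 0.0242, 0.0195]
eef_rot: [-0.128, 3.139, -0.0]
ft_force: [-0.2, 1.2, 0.1]
opening: 0.997
grip_force: 0.0
```

Emit:
servo_tool([
  [1, [0.02, 0, 0], 0],
  [1, [0.02, 0, 0], 0],
  [1, [0, 0, 0], 0],
])

```text
clock: 26.55
ee_pos: [0.5899, 0.0242, 0.0196]
eef_rot: [-0.128, 3.138, 0.0]
ft_force: [1.6, -0.3, -1.6]
opening: 1.001
grip_force: 1.0
```

Emit:
servo_tool([
  [1, [0.02, 0, 0], 0],
  [1, [0.02, 0, 0], 0],
  [1, [0, 0, 0], 0],
])

```text
clock: 26.85
ee_pos: [0.5897, 0.0241, 0.0199]
eef_rot: [-0.129, 3.136, 0.0]
ft_force: [7.5, -0.3, -3.8]
opening: 0.999
grip_force: 3.6
```

Emit:
servo_tool([
  [1, [0.02, 0, 0], 0],
  [1, [0, 0, 0], 0],
  [1, [0, 0, 0], 0],
])

```text
clock: 27.15
ee_pos: [0.5895, 0.0241, 0.0201]
eef_rot: [-0.129, 3.135, 0.0]
ft_force: [7.3, -0.1, -3.6]
opening: 1.0
grip_force: 4.1
```

Emit:
servo_tool([
  [1, [0.02, 0, 0], 0],
  [1, [0.02, 0, 0], 0],
  [1, [0, 0, 0], 0],
])

```text
clock: 27.45
ee_pos: [0.5889, 0.024, 0.0204]
eef_rot: [-0.129, 3.134, 0.0]
ft_force: [10.1, 0.2, -3.8]
opening: 1.002
grip_force: 5.0
```

Emit:
servo_tool([
  [1, [0.02, 0, 0], 0],
  [1, [0, 0, 0], 0],
])

```text
clock: 27.65
ee_pos: [0.5887, 0.024, 0.0206]
eef_rot: [-0.129, 3.133, 0.0]
ft_force: [10.8, 0.6, -4.2]
opening: 1.003
grip_force: 5.5
```

Emit:
servo_tool([
  [1, [0.02, 0, 0], 0],
  [1, [0.02, 0, 0], 0],
  [1, [0.01, 0, 0], 0],
  [1, [0, 0, 0], 0],
])

```text
clock: 28.05
ee_pos: [0.5881, 0.0239, 0.0211]
eef_rot: [-0.129, 3.131, 0.0]
ft_force: [13.4, -0.0, -3.7]
opening: 0.994
grip_force: 6.7
```

Pulled home again with 13.4 N. Now I withdraw gently and take a final look.

Emit:
servo_tool([
  [1, [-0.03, 0, 0], 0],
  [1, [-0.03, 0, 0], 0],
  [1, [-0.05, 0, 0], 0],
  [1, [-0.1, 0, 0], 0],
  [1, [-0.2, 0, 0], 0],
  [1, [-0.25, 0, 0], 0],
  [1, [0, 0, -0.3], 0],
  [1, [0, 0, -0.8], 0],
  [1, [0, 0, -1], 0],
  [1, [0, 0, -1], 0],
  [1, [0, 0, -1], 0],
  [1, [0, 0, -1], 0],
])

```text
clock: 29.25
ee_pos: [0.604, 0.0254, 0.1745]
eef_rot: [-0.129, 3.139, 0.0]
ft_force: [0.8, -1.0, -0.5]
opening: 0.999
grip_force: 0.0
```

Emit:
servo_tool([
  [1, [0, 0, -1], 0],
  [1, [0, 0, -0.5], 0],
  [1, [0, 0, 0], 0],
  [1, [0, 0, 0], 0],
  [1, [0, 0, 0], 0],
])

```text
clock: 29.75
ee_pos: [0.6034, 0.0252, 0.2157]
eef_rot: [0.128, -3.136, -0.0]
ft_force: [1.0, 0.8, -0.4]
opening: 1.001
grip_force: 0.0
```

Run:
```python
from h import *
import cv2
show()
a=optics.capture("side")[100:400,215:515,::-1]; cv2.imwrite("pics/f.png",cv2.resize(a,None,fx=2,fy=2,interpolation=cv2.INTER_CUBIC))
```

```text
29.75 [0.6034 0.0252 0.2157] [ 0.128 -3.136 -0.   ] F [ 1.01  0.77 -0.43] op 1.001 g 0.0
```

View pics/f.png

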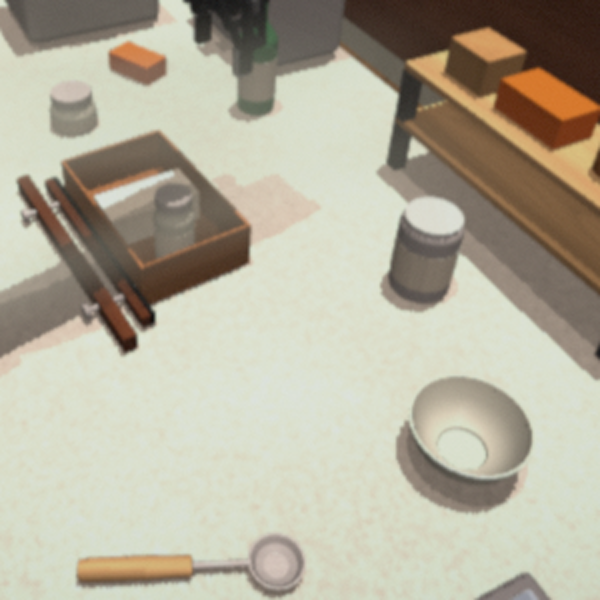

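The picture shows the bin flush on the bar, with its corner at about (143,295). The jar stands upright at (175,215) beside the carton, and the bystanders are untouched.

```bash
python3 -c "
from cell import manip
print(manip.job_done())"
```

```text
the job is handed in; nothing more can be done
None
```

I handed the job in at about 30 s: the bin was pulled home at about 13.5 N, with a second pull after the jar went in because placing it had eased the bin back slightly; the jar stands upright beside the carton and nothing else moved, but the hand-in returned no verdict.

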